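# Move a battery pack from the charger to the field meter

### The job

The charged battery pack sits locked in the charger's dovetail slide: press the charger's catch so that the spring pops the pack loose, draw the pack out, and slide it into the battery slide of the field meter until that catch clicks up behind it, so that it stays locked in by itself. Feel for the end of the slide and push gently: do not ram the meter, whose end stop is fragile. Leave the circuit board, jar and screwdriver where they are.

Things in the scene. Friction and masses are not known exactly. Their poses are not given: they have to be found in the camera images.
- pack: Dark grey battery pack, 0.22 to 0.36 kg. Origin: centre of its underside; x = sliding direction (front +x), z up. Dovetail foot 60 mm long (x +-30), 44 mm wide at the bottom, 32 at the top (z 0 to 10), neck to z = 14; body 60 x 56 mm, z 14 to 26; on it an upright grip, see pack_grip. Starts locked in the charger, axes alike.
- pack_grip (a point): Centre of the top edge of the pack's upright finger grip, 56 mm above the pack's origin: a rib 12 mm thick in the pack's x, 36 mm wide in y, 30 mm high (pack z 26 to 56), centred on the pack. The pack's flat top (z = 26) limits how deep fingers can go.
- charger: Black charger, fixed. Origin: on the bench below the locked pack, whose origin is then at (0, 0, 20) mm, axes alike. A housing 110 mm wide, 38 high, fills x 48 to 123 mm. A spring pushes the pack to -x with 5 N: with the catch pressed the pack pops out about 14 mm, then rests on the lowered catch and is drawn out along -x, level; clear of the flanks 75 mm from the locked place, then lift.
- charger_mouth (a point): Middle of the charger's slide mouth, on the slide floor, 20 mm above the bench, at x = -43 mm of the charger. The slide is the same as the meter's (see meter_mouth).
- charger_pad (a point): Centre of the top of the charger's catch pad: black, ribbed, 26 mm (x) by 30 mm (y), 17 mm above the bench, at x = -71 mm of the charger, 41 mm in front (-x) of the locked pack's tail. Press straight down 5 to 6 mm (to its stop), until the pack pops; takes about 2 to 6 N.
- charger_catch (a joint): How far the charger's catch is pressed down, m: 0 up (locking), 0.006 fully pressed; from about 0.004 it frees the pack. Springs back up, but stays at about 0.004 while the pack lies over it.
- meter: Beige hand-held meter lying on its back, fixed; case 130 mm wide, 44 high, x 62 to 252 mm. Origin: on the bench below the nominal locked pack; axes as the charger's. Stop, spring and catch sit on one adjustable carriage: a locked pack's origin is at z = 20 mm, y = 0 and anywhere from x = -16 to +16 mm, not reported: feel for it. The stop is fragile: over 35 N between pack and meter breaks it.
- meter_mouth (a point): Middle of the slide's flared mouth, on its floor, 20 mm above the bench, meter x = -43 mm. Dovetail channel along x: flanks from x = -30 to 40, side play 1.3 mm, lift play 2 mm; from -43 to -30 the flanks flare 4 mm a side. In front the floor goes on as an open apron to x = -54 (set the foot down there), then the catch pad, top z = 17 mm. Cheeks y = +-28 to 42, 33 mm high.
- meter_catch (a joint): How far the meter's catch is down, m: 0 up, about 0.004 under a pack (pushed down by its front, under 4 N), 0 again once it clicks up behind its tail. Over the last 14 mm before the click a spring resists, 3 rising to 5 N, plus 1 to 3 N friction (and, pushed high up, the nose bears down); 2.5 mm past the click is a hard stop. Let go, the pack is pushed back onto the catch; if not clicked, out by up to 14 mm.
- board: Green circuit board 90 x 65 mm, up to 12 mm high, lying between the instruments. Leave alone. Origin: centre of its underside.
- jar: Small clear jar with white lid, 38 mm across, 42 mm high. Leave alone. Origin: centre of its underside.
- driver: Screwdriver 170 mm long, black handle, lying on the bench near the robot. Leave alone. Origin: its middle, on the underside.
Not all that is in view belongs to the job. Leave any red look-alike of the pack alone.

How it is judged:
On the way, in this order (a step that is already met when the one before it is completed fails the run):
1. the charger's catch is pressed and the pack has popped at least 6 mm out of its locked place (value of joint charger_catch above 0.003 m and x of pack in the frame of charger below -0.006 m), for 0.05 s.
2. the pack is drawn right out of the charger (horizontal distance between pack and charger above 0.075 m), for 0.05 s.
3. the pack is in the meter's slide, lying over its catch and holding it down (y of pack in the frame of meter between -0.003 and 0.003 m and z of pack in the frame of meter between 0.017 and 0.0235 m and angle between the x axis of pack and the x axis of meter, either way round below 0.06 rad and angle between pack's own z axis and vertical below 0.06 rad and value of joint meter_catch above 0.002 m and x of pack in the frame of meter above -0.055 m), for 0.05 s.
4. the meter's catch has clicked up behind the pack (y of pack in the frame of meter between -0.003 and 0.003 m and z of pack in the frame of meter between 0.017 and 0.0235 m and angle between the x axis of pack and the x axis of meter, either way round below 0.06 rad and angle between pack's own z axis and vertical below 0.06 rad and value of joint meter_catch below 0.0015 m and x of pack in the frame of meter above -0.021 m), for 0.2 s.
At the end, for the whole second after the job is handed in: The pack sits at rest in the meter's slide, upright and aligned (within 3 mm sideways, 3.5 mm in height, 0.06 rad), no more than 21 mm short of the nominal place, with the meter's catch up behind it (pressed less than 1.5 mm); board, jar and screwdriver are within 20 mm of where they were (all of step 4 and linear speed of pack below 0.01 m/s and not (distance of any of board, jar, driver from where it was at the start of the episode above 0.02 m)); the robot touches nothing.
It fails at once if the pack is rammed into the meter (more than 35 N between pack and meter) (contact force between pack and meter above 35 N).
It fails at once if the circuit board, jar or screwdriver is moved more than 20 mm (distance of any of board, jar, driver from where it was at the start of the episode above 0.02 m).
It also fails if it takes over 51 s, if anything falls off the work surface, if the arm or the gripper's body presses on something with over 40 N, if the wrist force passes 120 N, or if a joint passes its speed limit or range.

### The arm

A 7-joint arm with a two-finger parallel gripper is mounted at the origin on the work surface. World frame = base frame: x ahead of the robot, y to its left, z up, the work surface at z = 0. Lengths are in m, angles in rad, forces in N, time in s.
With the tool pointing down it reaches from about 0.35 to 0.9 m from the base axis. Payload 8.1 kg.
Tool frame: the origin (TCP) lies at the very end of the fingers, on their centre line; the grasp point (between the pads) lies 19 mm behind it (grasp_offset is the distance from the TCP to the grasp point, in m); z points along the fingers, y is the line along which they close (so a half turn about z gives the same grasp; the last joint's range is limited). The gripper opens to 92 mm and grips with 3 to 60 N. Pads are 19 mm wide; open, the fingers measure 130 mm over their backs; the gripper's body (75 mm by 190 mm) begins 47 mm behind the grasp point.
Start: joints at [-0.103, 0.434, 0.025, 1.573, -0.012, 1.134, -0.075], TCP at [0.625, -0, 0.227] pointing down, gripper open.
Joint ranges: [-2.62, 2.62], [-0.44, 2.09], [-1.27, 1.32], [0.08, 2.57], [-1.32, 4.46], [0.12, 2], [-2.74, 2.74]. Speed limits (rad/s): [2.22, 2.22, 3.01, 3.01, 3.14, 3.14, 3.14].

### API

Orientations are given as a rotation vector (axis times angle).
In Python, from cell import observe, get_image, camera_params, sign_off, silhouettes, grasp_offset gives the robot as it stands. The module is installed in compiled form; this text tells all that it offers.
- The arm moves only by the tool jog_arm, never from a script. Its argument "motion" is a list that holds one entry, the list of rows, each a list of 7 numbers: the shift along the tool's x, y, z in m, then the turn, a rotation vector about the tool's x, y, z in rad, then the closure, from -1 (fully open) to 1 (shut), so that 0 is half open. In form: [[[dx, dy, dz, wx, wy, wz, hand], ...]]. A call has 1 to 10 rows; each row is the pose to reach, as a shift and turn from the pose commanded when the call began, along the tool's axes at that moment; what a row does not reach only later rows make up. A row lasts 1/12 s, in which the tool goes at most 41.7 mm and 7.16 degrees, less where a joint would pass 70% of its speed; a pose out of reach is approached as far as the arm can. A call with a gripper value outside its range is refused whole. The fingers move at their own pace and stop on an object; "force" is the grip in N (left out, the last holds). Time passes only in rows, so rows that repeat a pose let the fingers close. It gives the time, the measured TCP pose, the force, the opening and the grip force at its end, in the units of the state.
- observe(): the state, without advancing time (a new reading comes with each control period).
- get_image(name): name is "scene" or "side" or "wrist"; returns the picture (384x512x3 uint8, red, green, blue); there is no depth.
- camera_params(name): a dict with "vertical_fov" (degrees; the focal length in pixels is half the picture's height over the tangent of half this angle, whatever the lens; pixels are square), "cx", "cy" (the principal point, pixels), "dist_coeffs" ([k1, k2, p1, p2, k3] as OpenCV has them; the pictures are not rectified), "T" (4x4, takes a point from camera to world coordinates). Camera axes: x right, y down, z forward; pixel columns grow to the right and rows downward; lengths in m; the calibration is good to about 2 mm. A picture is of the moment at which its call begins: read the wrist's pose just before it. camera_params takes no time and is no camera call; for the wrist camera it gives the pose at the moment of the call.
- sign_off(): hands the job in; it is judged then, once.
Trained networks look in the newest picture that a camera, given by its name, has taken for a name from the list of things; names that differ only in an ending like _2 or _b are one class to them, and where a whole thing is asked for, a point or a joint stands for the part that bears it (a point fixed in the world has none). Each returns a list of dicts, best first, with "p" (0 to 1); they miss things now and then, are a little off and sometimes report something else, mostly with a low value. They report only what shows in the picture. A call takes as long as a camera call. They do not tell look-alikes from the thing itself.
- silhouettes(query, camera): "mask" (384x512 bool, what is visible of it) and "pixel" ([column, row] in pixels, amid what is visible of it).
The state is a dict: "clock": time; "joints": joint angles; "dq": joint speeds; "joint_efforts": joint torques, N m; "position": TCP position; "ee_rot": TCP orientation; "force": force on the tool from outside, world axes, zero at the start; "ft_torque": the same for the moment, N m; "width": opening from 0.0 (shut) to 1.0 (fully open); "gripper_force": force on a finger pad.
Only numpy, scipy, OpenCV 4.12 (cv2) and the standard library are available. Lean on these libraries where they do the work, as an engineer would, in place of code of your own. Each camera call takes 0.05 s, during which the arm holds its last target. There are 200 camera calls.

## Working session

There is one attempt and no reset: what is moved stays moved. The work goes in short steps, Python scripts to look and compute and a tool call to move; the robot and the scene stay as the last step left them, time stands still between calls to the robot, and variables do not carry over. Pictures are saved under pics/ and viewed, at most 12 in all, crops included, and the job is handed in when it is done.

Besides the shell and the picture viewer there is one more tool, called after "Call:" in YAML: its name, and indented under it one key for each argument. jog_arm: Moves the arm, as the interface text tells. Its arguments: {"type":"object","properties":{"motion":{"type":"array"},"force":{"type":"number"}},"required":["motion"]}

```bash
mkdir -p pics; cat > h.py <<'E'
import numpy as np, cv2
from cell import *
def K(p,h=384):
    f=h/2/np.tan(np.radians(p["vertical_fov"])/2)
    return np.array([[f,0,p["cx"]],[0,f,p["cy"]],[0,0,1.]])
def ray(p,px):
    u=cv2.undistortPoints(np.array(px,float).reshape(-1,1,2),K(p),np.array(p["dist_coeffs"],float))[:,0]
    T=np.array(p["T"]); d=np.c_[u,np.ones(len(u))]@T[:3,:3].T
    return T[:3,3],d
def atz(p,px,z):
    o,d=ray(p,px); return o+d*((z-o[2])/d[:,2])[:,None]
def proj(p,X):
    T=np.linalg.inv(np.array(p["T"])); X=np.array(X,float).reshape(-1,3)
    r=cv2.Rodrigues(T[:3,:3])[0]
    return cv2.projectPoints(X,r,T[:3,3],K(p),np.array(p["dist_coeffs"],float))[0][:,0]
def save(n,im,): cv2.imwrite("pics/"+n,im[:,:,::-1])
E
python3 - <<'E'
from h import *
ims=[]
for c in ["scene","wrist"]:
    im=get_image(c); p=camera_params(c); print(c,p["T"],p["vertical_fov"])
    np.save(c+".npy",im); save(c+".png",cv2.resize(im,(796,597)))
    for q in ["pack","charger","meter","charger_pad","meter_catch","board","jar","driver","pack_grip"]:
        for s in silhouettes(q,c)[:3]: print(c,q,round(s["p"],2),np.round(s["pixel"]),s["mask"].sum())
print(observe())
E
```

```text
scene [[ 0.30106736  0.76766918 -0.56572297  1.0778159 ]
 [ 0.95359027 -0.23931169  0.18274438 -0.19657651]
 [ 0.00490311 -0.59448628 -0.8040908   0.84519628]
 [ 0.          0.          0.          1.        ]] 46.369595812964626
scene pack 0.89 [371. 176.] 604
scene pack 0.77 [334. 125.] 542
scene pack 0.49 [296. 148.] 268
scene charger 0.94 [371. 207.] 2505
scene meter 0.74 [150. 233.] 203
scene meter 0.73 [177. 316.] 9018
scene charger_pad 0.74 [178. 313.] 9059
scene charger_pad 0.64 [361. 164.] 127
scene meter_catch 0.48 [150. 233.] 223
scene board 0.79 [260. 211.] 1062
scene jar 0.67 [274. 257.] 336
scene driver 0.77 [264. 163.] 167
scene pack_grip 0.78 [371. 182.] 544
scene pack_grip 0.61 [336. 125.] 518
scene pack_grip 0.5 [298. 149.] 258
wrist [[ 9.99999932e-01 -1.70526415e-04 -3.28087222e-04  6.25081777e-01]
 [-2.56302349e-04 -9.59227738e-01 -2.82634184e-01  7.60554649e-02]
 [-2.66513770e-04  2.82634248e-01 -9.59227716e-01  3.84927631e-01]
 [ 0.00000000e+00  0.00000000e+00  0.00000000e+00  1.00000000e+00]] 61.387245148293495
wrist pack 0.73 [58. 30.] 3303
wrist meter 0.68 [2
[... 232 characters left out ...]
ock': 1.0, 'joints': array([-0.10259571,  0.43451034,  0.02500994,  1.573218  , -0.01160368,
        1.13401542, -0.07511467]), 'dq': array([-0.00117688,  0.00123235,  0.00084899, -0.00034296, -0.00065294,
        0.00157326,  0.00023766]), 'joint_efforts': array([-1.14489027e-03, -6.67680216e+01,  9.83196460e-01, -3.14815092e+01,
       -6.07743300e-02,  3.28262080e-02,  4.39584267e-05]), 'position': array([ 6.24997424e-01, -3.53424818e-05,  2.26728551e-01]), 'ee_rot': array([ 2.22156435e+00,  2.22130978e+00, -2.04414117e-05]), 'force': array([0.22826551, 0.65918904, 0.15201123]), 'ft_torque': array([-0.0327506 ,  0.00549594,  0.00297803]), 'gripper_force': 0.0, 'width': 0.9997559141018302}
```

View pics/scene.png

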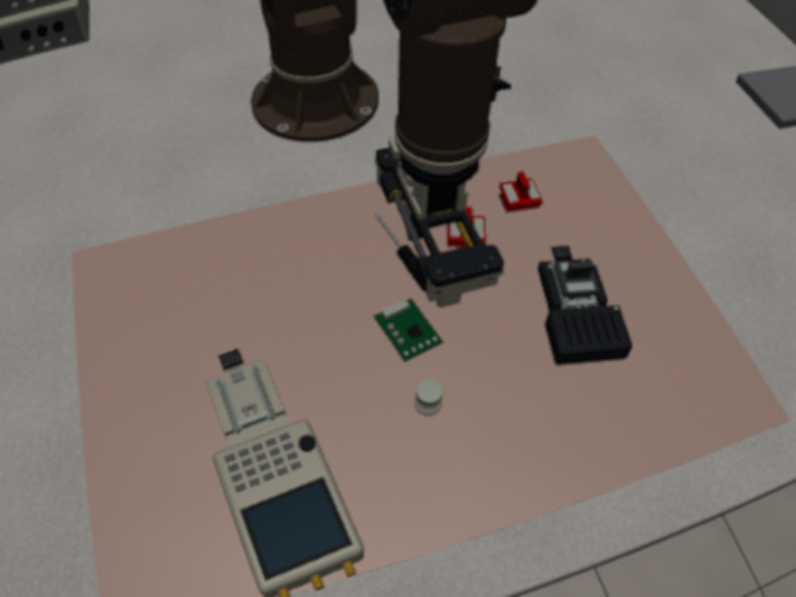

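View pics/wrist.png

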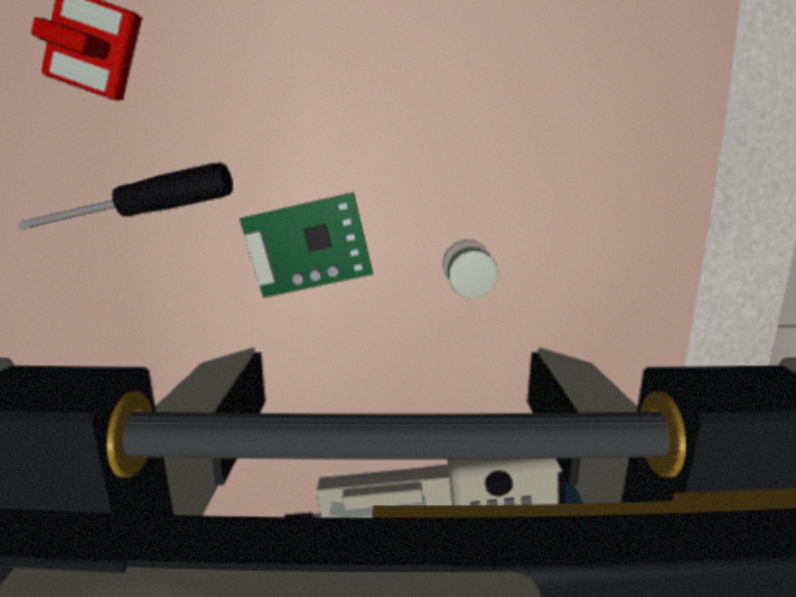

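Candidates for the pack, in 796-px scene coordinates: dark grey pack in the charger (577,275), red look-alike A (521,192) and red look-alike B (467,230). By description it is the dark grey one. The charger pad is at about (562,253), the meter pad at (231,358). Next come rough positions from the scene picture.

```bash
python3 - <<'E'
from h import *
p=camera_params("scene"); s=512/796
def a(x,y,z): 
    r=atz(p,[[x*s,y*s]],z)[0]; print((x,y),np.round(r,3)); return r
print("meter pad"); a(231,358,.017)
print("meter case corners"); [a(x,y,.044) for x,y in [(214,455),(307,420),(362,548),(265,585)]]
print("charger pad"); a(562,253,.017)
print("housing top"); [a(x,y,.038) for x,y in [(547,312),(620,306),(631,345),(556,350)]]
print("grip"); a(577,268,.076)
im=np.load("scene.npy"); save("crop.png",cv2.resize(im[140:245,320:440],None,fx=5,fy=5,interpolation=cv2.INTER_CUBIC))
E
```

```text
meter pad
(231, 358) [ 0.539 -0.251  0.017]
meter case corners
(214, 455) [ 0.69  -0.296  0.044]
(307, 420) [ 0.676 -0.173  0.044]
(362, 548) [ 0.854 -0.152  0.044]
(265, 585) [ 0.864 -0.269  0.044]
charger pad
(562, 253) [0.504 0.275 0.017]
housing top
(547, 312) [0.611 0.193 0.038]
(620, 306) [0.635 0.301 0.038]
(631, 345) [0.699 0.284 0.038]
(556, 350) [0.673 0.178 0.038]
grip
(577, 268) [0.577 0.25  0.076]
```

View pics/crop.png

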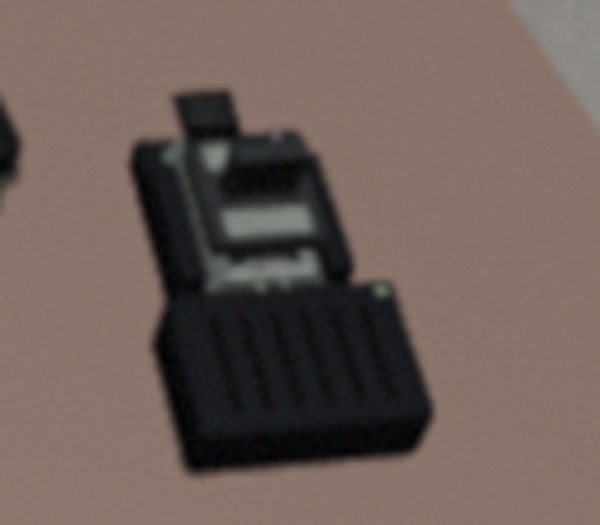

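The crop shows the dark grey pack with its upright rib, locked in the black charger, with the catch pad in front of it at (205,110). That is the pack I want. I'll view the meter with the wrist camera first, then the charger.

Call:
jog_arm:
  motion:
    - [[-0.3,-0.015,-0.025,0,0,0,-1],[-0.3,-0.015,-0.025,0,0,0,-1],[-0.3,-0.015,-0.025,0,0,0,-1],[-0.3,-0.015,-0.025,0,0,0,-1],[-0.3,-0.015,-0.025,0,0,0,-1],[-0.3,-0.015,-0.025,0,0,0,-1],[-0.3,-0.015,-0.025,0,0,0,-1],[-0.3,-0.015,-0.025,0,0,0,-1],[-0.3,-0.015,-0.025,0,0,0,-1],[-0.3,-0.015,-0.025,0,0,0,-1]]

```text
clock: 1.83
position: [0.6097, -0.3008, 0.2515]
ee_rot: [-2.223, -2.219, -0.0]
force: [0.5, 1.1, -0.2]
width: 0.999
gripper_force: 0.0
```

```bash
python3 - <<'E'
from h import *
import pickle
p=camera_params("wrist"); im=get_image("wrist"); o=observe(); print(o["position"],o["ee_rot"],o["dq"].round(3))
pickle.dump((p,im),open("meter.pkl","wb")); save("m.png",cv2.resize(im,(796,597),interpolation=cv2.INTER_CUBIC))
E
```

```text
[ 0.61019738 -0.29907015  0.25148518] [-2.22045874e+00 -2.22135260e+00 -1.13040405e-03] [-0.023 -0.006 -0.017  0.007 -0.002 -0.     0.001]
```

View pics/m.png

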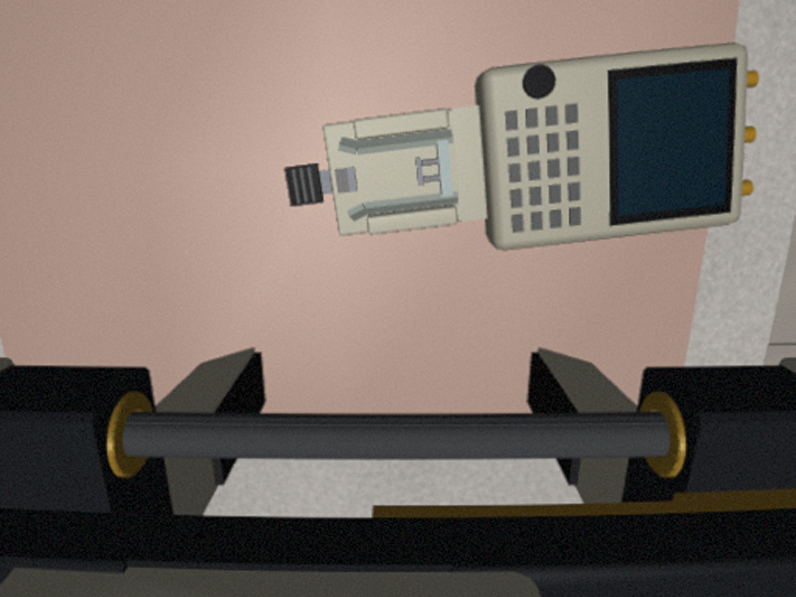

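Call:
jog_arm:
  motion:
    - [[0.25,-0.05,-0.02,0,0,0,-1],[0.25,-0.05,-0.02,0,0,0.1,1],[0.25,-0.05,-0.02,0,0,0.2,1],[0.25,-0.05,-0.02,0,0,0.3,1],[0.25,-0.05,-0.02,0,0,0.4,1],[0.25,-0.05,-0.02,0,0,0.5,1],[0.25,-0.05,-0.02,0,0,0.6,1],[0.25,-0.05,-0.02,0,0,0.7,1],[0.25,-0.05,-0.02,0,0,0.8,1],[0.25,-0.05,-0.02,0,0,0.9,1]]

```text
clock: 2.72
position: [0.5596, -0.0472, 0.2719]
ee_rot: [-2.966, -1.033, -0.001]
force: [0.1, 0.3, -0.2]
width: 0.4
gripper_force: 0.0
```

The meter view is clear: catch pad at about (305,185), slide between (340,180) and (450,165), case corners at (480,75) and (493,245). Next is the charger, with the tool turned so its x runs along the charger's x.

Call:
jog_arm:
  motion:
    - [[0.118,-0.334,0.02,0,0,0.1,1],[0.118,-0.334,0.02,0,0,0.2,1],[0.118,-0.334,0.02,0,0,0.3,1],[0.118,-0.334,0.02,0,0,0.4,1],[0.118,-0.334,0.02,0,0,0.5,1],[0.118,-0.334,0.02,0,0,0.6,1],[0.118,-0.334,0.02,0,0,0.7,1],[0.118,-0.334,0.02,0,0,0.8,1],[0.118,-0.334,0.02,0,0,0.89,1],[0.118,-0.334,0.02,0,0,0.89,1]]

```text
clock: 3.55
position: [0.4401, 0.2926, 0.2513]
ee_rot: [-3.122, 0.334, 0.004]
force: [-0.7, 0.2, 0.4]
width: 0.005
gripper_force: 0.0
```

```bash
python3 - <<'E'
from h import *
import pickle
p=camera_params("wrist"); im=get_image("wrist"); o=observe(); print(o["position"],o["ee_rot"],o["dq"].round(3),o["width"])
pickle.dump((p,im),open("charger.pkl","wb")); 
im2=np.clip(255*(im/255.)**0.6,0,255).astype(np.uint8)
save("c.png",cv2.resize(im2,(796,597),interpolation=cv2.INTER_CUBIC))
E
```

```text
[0.44175522 0.28938009 0.25143526] [-3.12336501e+00  3.31042567e-01  1.92167509e-03] [ 0.056 -0.013  0.055  0.012  0.018  0.005  0.084] 0.003048418137996827
```

View pics/c.png

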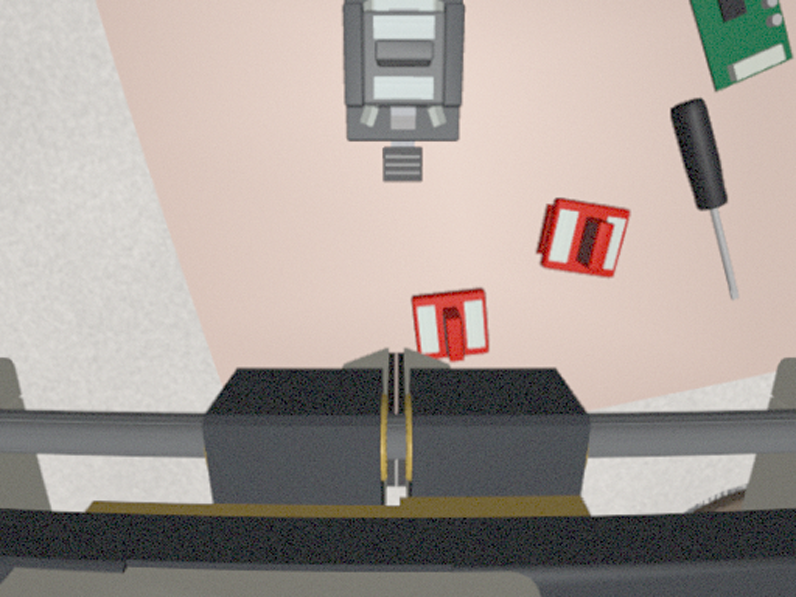

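The charger is nearly square in view: pad corners (383,147) to (423,181), grip rib around (405,50). Two red look-alikes sit at (450,325) and (585,237). Now I fit both poses.

```bash
cat > fit.py <<'E'
from h import *
import pickle
from scipy.optimize import least_squares
def fit(f,pts,x0):
    p,_=pickle.load(open(f,"rb")); P=np.array(pts,float); M=P[:,:3]/1000; U=P[:,3:]*512/796
    def W(v):
        c,s=np.cos(v[2]),np.sin(v[2]); return np.c_[v[0]+c*M[:,0]-s*M[:,1],v[1]+s*M[:,0]+c*M[:,1],M[:,2]]
    r=least_squares(lambda v:np.where(np.isnan(U),0,proj(p,W(v))-U).ravel(),x0,loss="soft_l1")
    print(f,r.x.round(4)); print((r.fun.reshape(-1,2)*796/512).round(1).tolist()); return r.x
E
python3 - <<'E'
from fit import *
n=np.nan
fit("charger.pkl",[(-84,15,17,383,181),(-84,-15,17,423,181),(-58,-15,17,422,147),(-58,15,17,383,147),
 (-54,42,20,346,139),(-54,-42,20,459,140),(-6,18,76,376,n),(-6,-18,76,433,n),(0,0,76,404.5,46)],[.575,.26,-.22])
fit("meter.pkl",[(-84,15,17,286,167),(-84,-15,17,291,207),(-58,-15,17,324,203),(-58,15,17,318,163),
 (-54,42,20,324,125),(-54,-42,20,342,236)],[.61,-.24,.12])
for f in ("charger.pkl","meter.pkl"):
    p,_=pickle.load(open(f,"rb")); print(p["T"][:3,3])
E
```

```text
charger.pkl [ 0.5703  0.259  -0.2169]
[[-0.1, -0.4], [-0.9, -0.2], [0.7, -1.4], [-0.2, -1.5], [0.4, 0.9], [0.2, 0.4], [-0.9, 0.0], [0.7, 0.0], [-0.0, 2.2]]
meter.pkl [ 0.6112 -0.2452  0.1073]
[[-0.0, 0.0], [1.3, -0.8], [1.3, -0.6], [1.6, -0.0], [-5.0, 0.5], [-7.2, 0.8]]
[0.51530001 0.27559591 0.40928846]
[ 0.60993981 -0.22473326  0.40969343]
```

```bash
python3 - <<'E'
from fit import *
n=np.nan
pts=[(-84,15,17,286,167),(-84,-15,17,291,207),(-58,-15,17,324,203),(-58,15,17,318,163),
 (-54,42,20,n,n),(150,65,44,n,57.9),(150,-65,44,n,237.3),(230,65,44,n,45),(230,-65,44,n,223),(62,0,44,n,n),(252,0,44,n,n)]
x=fit("meter.pkl",pts,[.61,-.24,.12])
p,im=pickle.load(open("meter.pkl","rb"))
v=cv2.resize(im,(796,597),interpolation=cv2.INTER_CUBIC)
c,s=np.cos(x[2]),np.sin(x[2])
for X,Y,Z,col in [(-43,24,20,0),(-43,-24,20,0),(-30,22,20,0),(-30,-22,20,0),(-43,28,33,1),(-43,-28,33,1),(-43,42,33,1),(-43,-42,33,1),(-54,42,20,2),(-54,-42,20,2),(-54,0,20,2),(62,65,44,3),(62,-65,44,3),(62,0,44,3),(252,65,44,3),(252,-65,44,3),(40,18,30,0),(40,-18,30,0),(-84,0,17,2),(-58,0,17,2)]:
    X,Y,Z=X/1e3,Y/1e3,Z/1e3
    q=proj(p,[x[0]+c*X-s*Y,x[1]+s*X+c*Y,Z])[0]*796/512
    cv2.circle(v,tuple(int(a) for a in q.round()),2,[(255,0,0),(0,0,255),(255,0,255),(0,160,0)][col],-1)
save("mo.png",cv2.resize(v[30:270,270:770],(800,384),interpolation=cv2.INTER_CUBIC))
E
```

```text
meter.pkl [ 0.6103 -0.2448  0.1169]
[[-1.3, 0.6], [0.4, -0.3], [0.4, -0.4], [0.3, 0.2], [0.0, 0.0], [0.0, -3.9], [0.0, 3.9], [0.0, -1.8], [0.0, 6.4], [0.0, 0.0], [0.0, 0.0]]
```

View pics/mo.png

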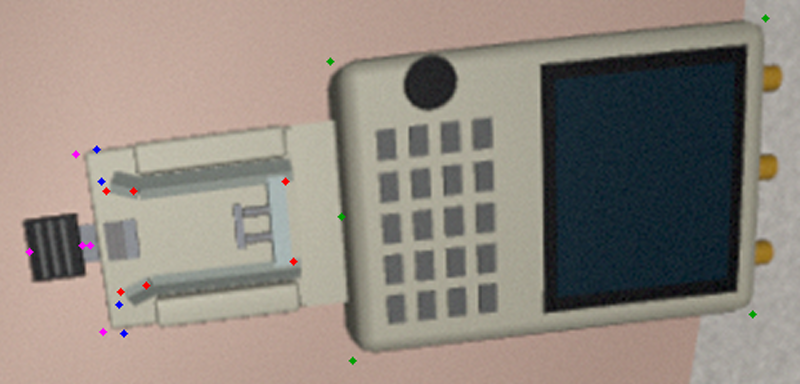

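I fitted the charger at (0.570, 0.259, yaw -0.217) and the meter at about (0.611, -0.245, yaw 0.112). The meter's x stays uncertain by about 4 mm, because its carriage carries the pad. Next I press the charger catch.

Call:
jog_arm:
  motion:
    - [[0.056,-0.002,0.04,0,0,0,1],[0.056,-0.002,0.08,0,0,0,1],[0.056,-0.002,0.12,0,0,0,1],[0.056,-0.002,0.16,0,0,0,1],[0.056,-0.002,0.195,0,0,0,1],[0.056,-0.002,0.215,0,0,0,1],[0.056,-0.002,0.225,0,0,0,1],[0.056,-0.002,0.229,0,0,0,1],[0.056,-0.002,0.229,0,0,0,1],[0.056,-0.002,0.229,0,0,0,1]]

```text
clock: 4.43
position: [0.5011, 0.2754, 0.0245]
ee_rot: [-3.121, 0.343, -0.003]
force: [1.1, 0.0, -0.4]
width: 0.005
gripper_force: 0.0
```

Call:
jog_arm:
  motion:
    - [[0,0,0.003,0,0,0,1],[0,0,0.005,0,0,0,1],[0,0,0.007,0,0,0,1],[0,0,0.009,0,0,0,1],[0,0,0.011,0,0,0,1],[0,0,0.012,0,0,0,1],[0,0,0.012,0,0,0,1],[0,0,0.012,0,0,0,1]]

```text
clock: 5.1
position: [0.5002, 0.275, 0.0111]
ee_rot: [-3.122, 0.344, -0.001]
force: [-1.3, -0.1, 5.1]
width: 0.008
gripper_force: 2.7
```

```bash
python3 - <<'E'
from h import *
o=observe(); print(o["position"],o["force"])
im=get_image("side"); np.save("side.npy",im); p=camera_params("side"); c,s=np.cos(-.217),np.sin(-.217)
for X,z in [(0,.076),(-.014,.076)]: print(proj(p,[.5703+c*X,.259+s*X,z]))
w=get_image("wrist"); v=np.hstack([im,w]); v=np.clip(255*(v/255.)**0.6,0,255).astype(np.uint8)
save("p.png",cv2.resize(v,(800,300)))
E
```

```text
[0.50019531 0.27498246 0.01105463] [-1.32599141 -0.1139171   5.1210595 ]
[[183.48785445 300.52174228]]
[[190.37055407 304.14312244]]
```

View pics/p.png

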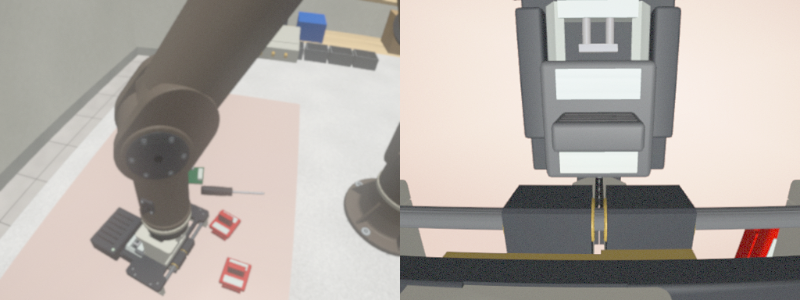

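The wrist view (right panel) shows the pack popped: there is a gap with the contacts visible ahead of it, and the rib is at about (598,133). The catch is at its stop at 5 N. I'll lift, turn back 90° and open above the rib.

Call:
jog_arm:
  motion:
    - [[0,0,-0.03,0,0,0,1],[0,0,-0.07,0,0,0,1],[0,0,-0.11,0,0,0,0.5],[0.02,0,-0.12,0,0,-0.12,-1],[0.05,0,-0.12,0,0,-0.24,-1],[0.058,0,-0.12,0,0,-0.36,-1],[0.058,0,-0.12,0,0,-0.48,-1],[0.058,0,-0.12,0,0,-0.6,-1],[0.058,0,-0.12,0,0,-0.72,-1],[0.058,0,-0.12,0,0,-0.84,-1]]

```text
clock: 6.03
position: [0.5563, 0.2618, 0.1303]
ee_rot: [2.988, 0.968, -0.001]
force: [-0.5, 0.1, 0.3]
width: 0.537
gripper_force: 0.0
```

Call:
jog_arm:
  motion:
    - [[0,0,0,0,0,-0.12,-1],[0,0,0,0,0,-0.24,-1],[0,0,0,0,0,-0.36,-1],[0,0,0,0,0,-0.48,-1],[0,0,0,0,0,-0.6,-1],[0,0,0,0,0,-0.73,-1],[0,0,0,0,0,-0.73,-1],[0,0,0,0,0,-0.73,-1]]

```text
clock: 6.7
position: [0.5564, 0.2618, 0.1304]
ee_rot: [-2.455, -1.959, 0.001]
force: [-0.4, 0.0, 0.3]
width: 0.999
gripper_force: 0.0
```

```bash
python3 - <<'E'
from h import *
from scipy.spatial.transform import Rotation as R
p=camera_params("wrist"); im=get_image("wrist"); o=observe(); print(o["position"],R.from_rotvec(o["ee_rot"]).as_matrix().round(4),o["force"],o["width"])
c,s=np.cos(-.217),np.sin(-.217)
v=np.clip(255*(im/255.)**0.5,0,255).astype(np.uint8).copy()
for x,y in [(-20,18),(-20,-18),(-8,18),(-8,-18)]:
    x,y=x/1e3,y/1e3; q=proj(p,[.5703+c*x-s*y,.259+s*x+c*y,.076])[0]; print(q); cv2.circle(v,tuple(int(a) for a in q.round()),1,(255,0,0),-1)
save("g.png",cv2.resize(v,(796,597)))
E
```

```text
[0.55640753 0.26187975 0.13045667] [[ 2.227e-01  9.749e-01 -6.000e-04]
 [ 9.749e-01 -2.227e-01 -1.000e-04]
 [-3.000e-04 -5.000e-04 -1.000e+00]] [0.42216673 0.6876129  0.59406652] 0.9995659717912385
[245.70809704 182.24378342]
[246.45244664 230.96024228]
[263.32960047 182.13148951]
[263.27848971 230.86067589]
```

View pics/g.png

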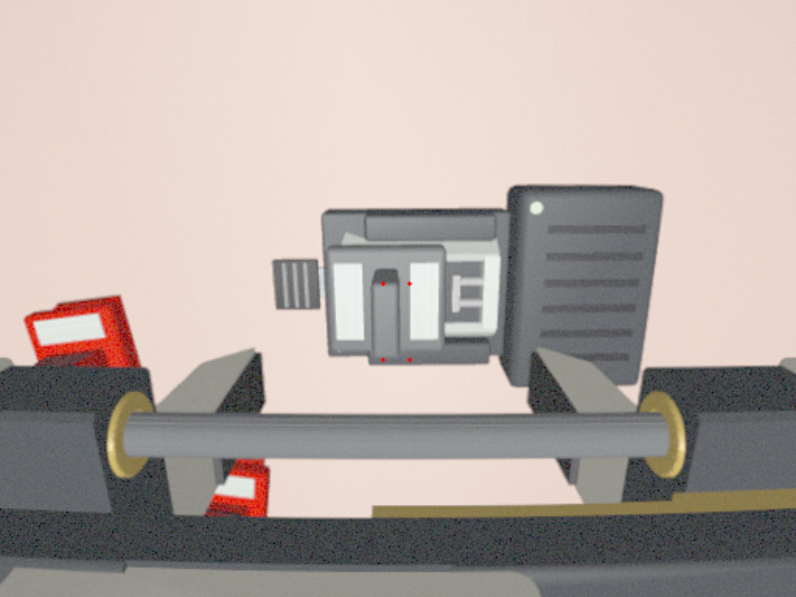

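The rib is at (372–398, 283–360), about 11 px (roughly 5 mm) further -x than I predicted; laterally it is spot on. I shift -4 mm, correct yaw slightly, descend and grip.

Call:
jog_arm:
  motion:
    - [[0,-0.004,0.02,0,0,-0.007,-1],[0,-0.004,0.05,0,0,-0.007,-1],[0,-0.004,0.07,0,0,-0.007,-1],[0,-0.004,0.079,0,0,-0.007,-1],[0,-0.004,0.08,0,0,-0.007,-1],[0,-0.004,0.08,0,0,-0.007,-0.5],[0,-0.004,0.08,0,0,-0.007,0.2],[0,-0.004,0.08,0,0,-0.007,1],[0,-0.004,0.08,0,0,-0.007,1],[0,-0.004,0.08,0,0,-0.007,1]]
  force: 30

```text
clock: 7.58
position: [0.5532, 0.2633, 0.0517]
ee_rot: [2.445, 1.972, 0.002]
force: [0.7, -0.1, -0.6]
width: 0.685
gripper_force: 0.0
```

Call:
jog_arm:
  motion:
    - [[0,0,0,0,0,0,1],[0,0,0,0,0,0,1],[0,0,0,0,0,0,1],[0,0,0,0,0,0,1]]
  force: 30

```text
clock: 7.92
position: [0.5527, 0.263, 0.0508]
ee_rot: [2.445, 1.972, 0.0]
force: [0.1, -1.1, 0.0]
width: 0.395
gripper_force: 0.0
```

Call:
jog_arm:
  motion:
    - [[0,0,0,0,0,0,1],[0,0,0,0,0,0,1],[0,0,0,0,0,0,1],[0,0,0,0,0,0,1],[0,0,0,0,0,0,1],[0,0,0,0,0,0,1],[0,-0.003,0,0,0,0,1],[0,-0.006,0,0,0,0,1],[0,-0.01,0,0,0,0,1]]
  force: 30

```text
clock: 8.67
position: [0.5427, 0.265, 0.0507]
ee_rot: [2.445, 1.972, -0.0]
force: [-0.2, -0.5, -0.4]
width: 0.123
gripper_force: 30.0
```

Call:
jog_arm:
  motion:
    - [[0,-0.006,0,0,0,0,1],[0,-0.013,0,0,0,0,1],[0,-0.02,0,0,0,0,1],[0,-0.027,0,0,0,0,1],[0,-0.034,0,0,0,0,1],[0,-0.041,0,0,0,0,1],[0,-0.049,0,0,0,0,1],[0,-0.057,0,0,0,0,1],[0,-0.061,0,0,0,0,1],[0,-0.061,0,0,0,0,1]]

```text
clock: 9.5
position: [0.4819, 0.2784, 0.0507]
ee_rot: [-2.443, -1.974, 0.001]
force: [0.5, 0.3, -3.8]
width: 0.13
gripper_force: 30.0
```

The pack is gripped and drawn 90 mm out along the charger axis, with no snag force. I lift it and carry it toward the meter.

Call:
jog_arm:
  motion:
    - [[0,0,-0.035,0,0,0,1],[0,0,-0.075,0,0,0,1],[-0.03,0.01,-0.085,0,0,-0.02,1],[-0.066,0.022,-0.085,0,0,-0.045,1],[-0.102,0.034,-0.085,0,0,-0.07,1],[-0.138,0.046,-0.085,0,0,-0.1,1],[-0.174,0.058,-0.085,0,0,-0.13,1],[-0.21,0.07,-0.085,0,0,-0.16,1],[-0.246,0.082,-0.085,0,0,-0.19,1],[-0.282,0.094,-0.085,0,0,-0.22,1]]

```text
clock: 10.33
position: [0.5156, -0.0197, 0.1359]
ee_rot: [2.212, 2.23, 0.0]
force: [1.0, 0.8, -3.1]
width: 0.126
gripper_force: 30.0
```

```bash
cat > st.py <<'E'
from h import *
from scipy.spatial.transform import Rotation as R
def st(tx,ty,tyaw,tz):
    o=observe(); M=R.from_rotvec(o["ee_rot"]).as_matrix(); P=o["position"]
    d=M.T@(np.array([tx,ty,tz])-P); yw=np.arctan2(M[1,1],M[0,1])
    print("pos",P.round(4),"yaw",round(yw,4),"tilt",M[:2,2].round(4),"F",o["force"].round(1),"T",o["ft_torque"].round(2),"shift",d.round(4),"rotz",round(-(tyaw-yw),4))
def mf(mx=.611,my=-.245,mw=.112):
    o=observe(); d=o["position"][:2]-[mx,my]; c,s=np.cos(mw),np.sin(mw); print("meter xy",(c*d[0]+s*d[1]).round(4),(-s*d[0]+c*d[1]).round(4))
E
python3 -c "
from st import *
st(.5345,-.2536,.112,.135)"
```

```text
pos [ 0.5156 -0.0197  0.1359] yaw 0.008 tilt [ 0.0006 -0.0002] F [ 1.   0.8 -3.1] T [-0.02 -0.05 -0.02] shift [-0.2341  0.017   0.001 ] rotz -0.104
```

Call:
jog_arm:
  motion:
    - [[-0.036,0.003,0,0,0,-0.02,1],[-0.072,0.006,0,0,0,-0.04,1],[-0.108,0.009,0,0,0,-0.06,1],[-0.144,0.012,0,0,0,-0.08,1],[-0.18,0.015,0,0,0,-0.1,1],[-0.215,0.017,0,0,0,-0.105,1],[-0.23,0.017,0,0,0,-0.105,1],[-0.236,0.017,0,0,0,-0.105,1],[-0.236,0.017,0,0,0,-0.105,1],[-0.236,0.017,0,0,0,-0.105,1]]

```text
clock: 11.17
position: [0.5341, -0.2524, 0.1355]
ee_rot: [-2.093, -2.342, -0.001]
force: [0.3, 0.7, -2.4]
width: 0.131
gripper_force: 30.0
```

```bash
python3 -c "
from st import *
st(.5345,-.2536,.112,.055)
p=camera_params('wrist'); im=get_image('wrist')
v=np.clip(255*(im/255.)**0.7,0,255).astype(np.uint8)
save('h.png',cv2.resize(v,(796,597)))
import pickle; pickle.dump((p,im),open('hold.pkl','wb'))"
```

```text
pos [ 0.5341 -0.2524  0.1355] yaw 0.1122 tilt [-0.0002  0.0009] F [ 0.3  0.7 -2.4] T [0.07 0.   0.  ] shift [-0.0013  0.0003  0.0805] rotz 0.0002
```

View pics/h.png

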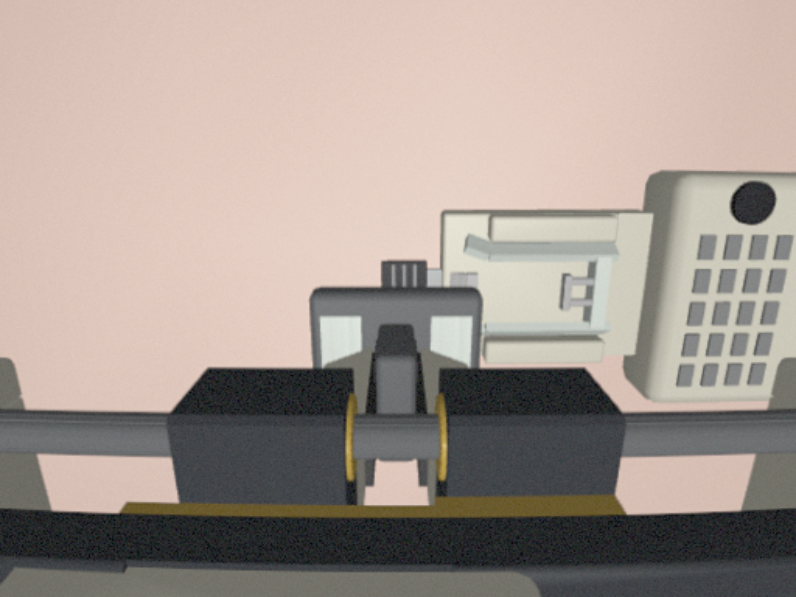

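The held pack (front edge at column 480) is square with the meter. The apron corner is at (442,211), the pad edge at (381–427,262) and the flare tip at (467,242). I check these against the model.

```bash
python3 - <<'E'
from fit import *
n=np.nan
pts=[(-84,15,17,381,262),(-58,15,17,427,261),(-54,42,20,442,213),(-43,26,30,467,240),(40,42,20,n,213),(62,65,44,648,n)]
for f in ("hold.pkl",):
    p,_=pickle.load(open(f,"rb"))
    for v in [(.611,-.245,.112),(.6145,-.2446,.112)]:
        c,s=np.cos(v[2]),np.sin(v[2])
        print([ (proj(p,[v[0]+c*x/1e3-s*y/1e3,v[1]+s*x/1e3+c*y/1e3,z/1e3])[0]*796/512).round(0).tolist()+[a,b] for x,y,z,a,b in pts])
    # pack front top edge & body side, as held (tool at .5341,-.2524)
    c,s=np.cos(.112),np.sin(.112)
    for x,y,z in [(30,28,26),(-30,28,26),(30,0,26),(6,18,56),(-6,18,56)]:
        print((x,y,z),(proj(p,[.5341+c*x/1e3-s*y/1e3,-.2524+s*x/1e3+c*y/1e3,.1355-.0307+z/1e3])[0]*796/512).round(0))
E
```

```text
[[384.0, 261.0, 381, 262], [430.0, 261.0, 427, 261], [438.0, 214.0, 442, 213], [460.0, 247.0, 467, 240], [609.0, 215.0, nan, 213], [677.0, 175.0, 648, nan]]
[[390.0, 261.0, 381, 262], [436.0, 261.0, 427, 261], [445.0, 214.0, 442, 213], [466.0, 247.0, 467, 240], [615.0, 215.0, nan, 213], [684.0, 175.0, 648, nan]]
(30, 28, 26) [484. 294.]
(-30, 28, 26) [307. 294.]
(30, 0, 26) [480. 370.]
(6, 18, 56) [416. 357.]
(-6, 18, 56) [375. 357.]
```

Call:
jog_arm:
  motion:
    - [[-0.001,0,0.03,0,0,0,1],[-0.001,0,0.055,0,0,0,1],[-0.001,0,0.07,0,0,0,1],[-0.001,0,0.077,0,0,0,1],[-0.001,0,0.08,0,0,0,1],[-0.001,0,0.082,0,0,0,1],[-0.001,0,0.083,0,0,0,1],[-0.001,0,0.083,0,0,0,1]]

```text
clock: 11.88
position: [0.535, -0.2543, 0.0536]
ee_rot: [2.092, 2.341, 0.001]
force: [0.4, 0.5, -2.9]
width: 0.13
gripper_force: 30.0
```

```bash
python3 -c "
from st import *
st(.5345,-.2536,.112,.0507); mf()"
```

```text
pos [ 0.535  -0.2543  0.0536] yaw 0.1123 tilt [ 0.0015 -0.0005] F [ 0.4  0.5 -2.9] T [-0.04 -0.03  0.03] shift [ 0.0008 -0.0004  0.0029] rotz 0.0003
meter xy -0.0766 -0.0008
```

Call:
jog_arm:
  motion:
    - [[0.0005,0,0.001,0,0,0,1],[0.0005,0,0.002,0,0,0,1],[0.0005,0,0.002,0,0,0,1]]

```text
clock: 12.13
position: [0.5343, -0.2539, 0.051]
ee_rot: [2.093, 2.342, 0.0]
force: [-0.0, 0.4, -3.0]
width: 0.128
gripper_force: 30.0
```

Call:
jog_arm:
  motion:
    - [[0,0,0.0005,0,0,0,1],[0,0,0.001,0,0,0,1],[0,0,0.001,0,0,0,1]]

```text
clock: 12.38
position: [0.5348, -0.2541, 0.0506]
ee_rot: [2.093, 2.341, 0.001]
force: [-0.8, 0.6, 4.9]
width: 0.128
gripper_force: 30.0
```

Contact with the apron is at TCP z ≈ 0.0507, matching the charger. I back off 0.7 mm and slide in gently.

Call:
jog_arm:
  motion:
    - [[0,0,-0.0007,0,0,0,1],[0,0.003,-0.0007,0,0,0,1],[0,0.006,-0.0007,0,0,0,1],[0,0.009,-0.0007,0,0,0,1],[0,0.012,-0.0007,0,0,0,1],[0,0.015,-0.0007,0,0,0,1],[0,0.015,-0.0007,0,0,0,1]]

```text
clock: 12.97
position: [0.5504, -0.252, 0.0506]
ee_rot: [2.092, 2.342, 0.001]
force: [1.5, -0.2, 3.3]
width: 0.127
gripper_force: 30.0
```

Call:
jog_arm:
  motion:
    - [[0,0.003,0,0,0,0,1],[0,0.006,0,0,0,0,1],[0,0.009,0,0,0,0,1],[0,0.012,0,0,0,0,1],[0,0.012,0,0,0,0,1]]

```text
clock: 13.38
position: [0.5619, -0.2508, 0.0506]
ee_rot: [2.093, 2.342, 0.001]
force: [1.6, -0.7, 3.7]
width: 0.129
gripper_force: 30.0
```

```bash
python3 -c "
from st import *
st(.611,-.245,.112,.051); mf()"
```

```text
pos [ 0.5619 -0.2508  0.0506] yaw 0.1122 tilt [ 0.001  -0.0002] F [ 1.6 -0.7  3.7] T [-0.07 -0.26  0.05] shift [ 0.0003  0.0494 -0.0003] rotz 0.0002
meter xy -0.0494 -0.0003
```

Call:
jog_arm:
  motion:
    - [[0,0.002,-0.0007,0,0,0,1],[0,0.005,-0.0007,0,0,0,1],[0,0.008,-0.0007,0,0,0,1],[0,0.011,-0.0007,0,0,0,1],[0,0.014,-0.0007,0,0,0,1],[0,0.017,-0.0007,0,0,0,1],[0,0.017,-0.0007,0,0,0,1]]

```text
clock: 13.97
position: [0.5787, -0.2485, 0.051]
ee_rot: [2.093, 2.343, 0.001]
force: [0.6, 0.0, -1.6]
width: 0.126
gripper_force: 30.0
```

```bash
python3 -c "
from st import *
st(.611,-.245,.112,.051); mf()"
```

```text
pos [ 0.5787 -0.2485  0.051 ] yaw 0.1125 tilt [0.0004 0.0002] F [ 0.6  0.  -1.6] T [ 0.03 -0.04 -0.02] shift [-0.0001  0.0325  0.    ] rotz 0.0005
meter xy -0.0325 0.0001
```

Call:
jog_arm:
  motion:
    - [[0,0.002,0,0,0,0,1],[0,0.004,0,0,0,0,1],[0,0.006,0,0,0,0,1],[0,0.008,0,0,0,0,1],[0,0.01,0,0,0,0,1],[0,0.011,0,0,0,0,1],[0,0.012,0,0,0,0,1]]

```text
clock: 14.55
position: [0.59, -0.2475, 0.0511]
ee_rot: [2.094, 2.342, 0.0]
force: [-0.3, -1.0, -1.7]
width: 0.127
gripper_force: 30.0
```

Call:
jog_arm:
  motion:
    - [[0,0.001,0,0,0,0,1],[0,0.002,0,0,0,0,1],[0,0.003,0,0,0,0,1],[0,0.004,0,0,0,0,1]]

```text
clock: 14.88
position: [0.5939, -0.2472, 0.0512]
ee_rot: [2.094, 2.342, 0.0]
force: [0.8, -0.4, -1.4]
width: 0.133
gripper_force: 30.0
```

Call:
jog_arm:
  motion:
    - [[0,0.001,0,0,0,0,1],[0,0.002,0,0,0,0,1],[0,0.003,0,0,0,0,1],[0,0.003,0,0,0,0,1]]

```text
clock: 15.22
position: [0.596, -0.2469, 0.0508]
ee_rot: [-2.093, -2.341, 0.002]
force: [-3.1, -0.4, -1.5]
width: 0.127
gripper_force: 30.0
```

The spring starts to resist at meter x ≈ -15 mm, so I expect the click near -2 mm, which agrees with the pad offset.

Call:
jog_arm:
  motion:
    - [[0,0.001,0,0,0,0,1],[0,0.002,0,0,0,0,1],[0,0.003,0,0,0,0,1],[0,0.004,0,0,0,0,1],[0,0.005,0,0,0,0,1]]

```text
clock: 15.63
position: [0.6014, -0.2463, 0.0509]
ee_rot: [-2.093, -2.342, 0.001]
force: [-4.5, -0.1, -2.7]
width: 0.131
gripper_force: 30.0
```

Call:
jog_arm:
  motion:
    - [[0,0.001,0,0,0,0,1],[0,0.002,0,0,0,0,1],[0,0.003,0,0,0,0,1],[0,0.004,0,0,0,0,1]]

```text
clock: 15.97
position: [0.6056, -0.2458, 0.051]
ee_rot: [-2.094, -2.342, 0.0]
force: [-4.7, -0.9, -3.3]
width: 0.129
gripper_force: 30.0
```

Call:
jog_arm:
  motion:
    - [[0,0.0007,0,0,0,0,1],[0,0.0014,0,0,0,0,1],[0,0.002,0,0,0,0,1],[0,0.002,0,0,0,0,1]]

```text
clock: 16.3
position: [0.6078, -0.2456, 0.0511]
ee_rot: [-2.094, -2.342, 0.0]
force: [-4.4, -0.6, -2.5]
width: 0.127
gripper_force: 30.0
```

```bash
python3 -c "
from st import *
st(.611,-.245,.112,.051); mf()"
```

```text
pos [ 0.6078 -0.2456  0.0511] yaw 0.1119 tilt [-0.0001  0.    ] F [-4.4 -0.6 -2.5] T [-0.08  1.25  0.02] shift [0.0002 0.0033 0.0001] rotz -0.0001
meter xy -0.0033 -0.0002
```

Call:
jog_arm:
  motion:
    - [[0,0.0005,0,0,0,0,1],[0,0.001,0,0,0,0,1],[0,0.0015,0,0,0,0,1],[0,0.0015,0,0,0,0,1]]

```text
clock: 16.63
position: [0.6091, -0.2454, 0.0511]
ee_rot: [-2.094, -2.342, 0.0]
force: [-4.9, -0.6, -3.4]
width: 0.126
gripper_force: 30.0
```

Call:
jog_arm:
  motion:
    - [[0,0.0005,0,0,0,0,1],[0,0.001,0,0,0,0,1],[0,0.001,0,0,0,0,1]]

```text
clock: 16.88
position: [0.6101, -0.2453, 0.0511]
ee_rot: [-2.094, -2.342, 0.0]
force: [-4.6, 0.0, -2.9]
width: 0.128
gripper_force: 30.0
```

Call:
jog_arm:
  motion:
    - [[0,0.0005,0,0,0,0,1],[0,0.001,0,0,0,0,1],[0,0.001,0,0,0,0,1]]

```text
clock: 17.13
position: [0.6111, -0.2452, 0.0511]
ee_rot: [-2.094, -2.342, 0.0]
force: [-5.8, 0.0, -3.4]
width: 0.13
gripper_force: 30.0
```

```bash
python3 -c "
from st import *
st(.611,-.245,.112,.051); mf()
p=camera_params('wrist'); im=get_image('wrist'); import pickle; pickle.dump((p,im),open('ins.pkl','wb'))
v=np.clip(255*(im/255.)**0.6,0,255).astype(np.uint8); save('i.png',cv2.resize(v[100:300,100:400],(750,500)))"
```

```text
pos [ 0.6111 -0.2452  0.0511] yaw 0.1119 tilt [-0.0003  0.0001] F [-5.8  0.  -3.4] T [-0.09  1.33  0.01] shift [ 0.0002 -0.0001  0.0001] rotz -0.0001
meter xy 0.0001 -0.0002
```

View pics/i.png

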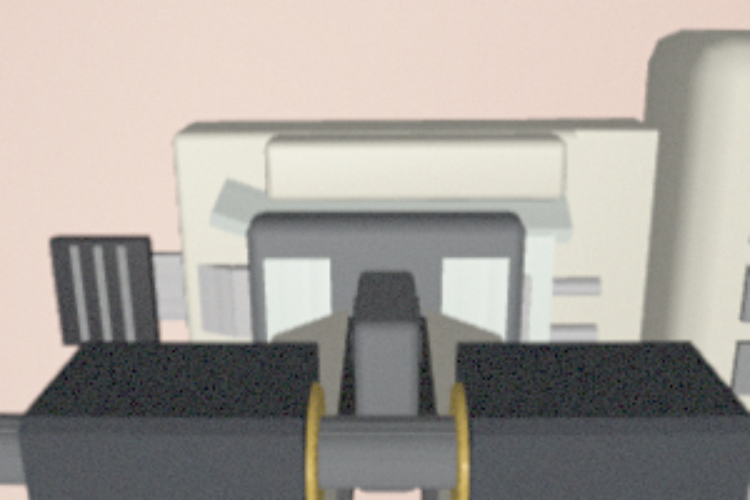

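The pack is in the slide with its tail edge at column 250 and the catch block at (200–250, 300) just behind it. The push is still only about 6 N. I keep feeling forward for the stop.

Call:
jog_arm:
  motion:
    - [[0,0.0005,0,0,0,0,1],[0,0.001,0,0,0,0,1],[0,0.001,0,0,0,0,1]]

```text
clock: 17.43
position: [0.6119, -0.2451, 0.0511]
ee_rot: [-2.093, -2.342, 0.001]
force: [-5.2, -1.1, -1.9]
width: 0.131
gripper_force: 30.0
```

Call:
jog_arm:
  motion:
    - [[0,0.0005,0,0,0,0,1],[0,0.001,0,0,0,0,1],[0,0.001,0,0,0,0,1]]

```text
clock: 17.68
position: [0.6121, -0.2452, 0.0509]
ee_rot: [-2.093, -2.341, 0.002]
force: [-9.3, -0.5, -1.4]
width: 0.13
gripper_force: 30.0
```

Call:
jog_arm:
  motion:
    - [[0,0.0005,0,0,0,0,1],[0,0.001,0,0,0,0,1],[0,0.001,0,0,0,0,1]]

```text
clock: 17.93
position: [0.6122, -0.2451, 0.0509]
ee_rot: [-2.092, -2.34, 0.004]
force: [-11.6, -0.3, 1.8]
width: 0.128
gripper_force: 30.0
```

I've hit the hard stop at x = 0.612 with 11.6 N, so the click should be behind me. I back off 5 mm while still gripping, to feel whether the catch holds.

Call:
jog_arm:
  motion:
    - [[0,-0.001,0,0,0,0,1],[0,-0.002,0,0,0,0,1],[0,-0.003,0,0,0,0,1],[0,-0.004,0,0,0,0,1],[0,-0.005,0,0,0,0,1],[0,-0.005,0,0,0,0,1]]

```text
clock: 18.43
position: [0.6095, -0.2454, 0.0512]
ee_rot: [2.093, 2.342, 0.001]
force: [-4.1, -0.9, -3.8]
width: 0.127
gripper_force: 30.0
```

Call:
jog_arm:
  motion:
    - [[0,-0.001,0,0,0,0,1],[0,-0.002,0,0,0,0,1],[0,-0.002,0,0,0,0,1]]

```text
clock: 18.68
position: [0.609, -0.2454, 0.0518]
ee_rot: [2.091, 2.341, 0.004]
force: [2.6, -0.3, -5.5]
width: 0.128
gripper_force: 30.0
```

The pull reversed to +2.6 N while the pack barely moved, so the catch holds it. I relax, release and lift off.

Call:
jog_arm:
  motion:
    - [[0,0.001,0,0,0,0,1],[0,0.001,0,0,0,0,1],[0,0.001,0,0,0,0,0],[0,0.001,0,0,0,0,0],[0,0.001,0,0,0,0,0],[0,0.001,0,0,0,0,0],[0,0.001,0,0,0,0,0],[0,0.001,0,0,0,0,0],[0,0.001,0,0,0,0,0]]

```text
clock: 19.43
position: [0.6082, -0.2456, 0.0512]
ee_rot: [2.094, 2.342, 0.0]
force: [0.1, 0.5, 0.3]
width: 0.493
gripper_force: 0.0
```

Call:
jog_arm:
  motion:
    - [[0,0.001,-0.02,0,0,0,0],[0,0,-0.05,0,0,0,0],[0,0,-0.09,0,0,0,-1],[-0.03,0,-0.13,0,0,0,-1],[-0.06,0,-0.16,0,0,0,-1],[-0.06,0,-0.16,0,0,0,-1],[-0.06,0,-0.16,0,0,0,-1],[-0.06,0,-0.16,0,0,0,-1]]

```text
clock: 20.1
position: [0.6147, -0.3049, 0.2106]
ee_rot: [-2.094, -2.341, -0.0]
force: [0.1, 1.2, -0.9]
width: 0.883
gripper_force: 0.0
```

```bash
python3 -c "
from st import *
st(.611,-.245,.112,.051)
p=camera_params('wrist'); im=get_image('wrist')
c,s=np.cos(.112),np.sin(.112)
print(proj(p,[.609-.03*c,-.245-.03*s,.046])*796/512)
save('f.png',cv2.resize(im,(796,597)))"
```

```text
pos [ 0.6147 -0.3049  0.2106] yaw 0.1112 tilt [-0.0002  0.0006] F [ 0.1  1.2 -0.9] T [ 0.05  0.01 -0.01] shift [0.0599 0.003  0.1596] rotz -0.0008
[[349.53911877 172.81678912]]
```

View pics/f.png

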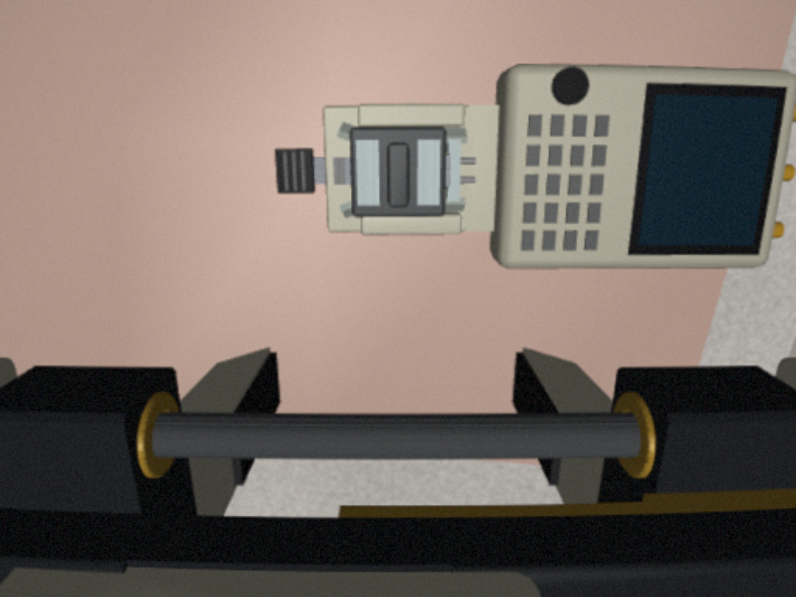

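After release the pack stayed in place: its tail is at column 351 against 349.5 predicted, so the spring did not push it out. The catch is up behind it and the gripper is clear.

```bash
python3 -c "
from cell import *
print(sign_off())"
```

```text
the job is handed in; nothing more can be done
None
```

The pack is locked in the meter's slide and I handed the job in at about 20 s; a gentle pull and the picture after release both show the catch holding, the stop saw about 12 N, and `sign_off` returned no verdict.

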